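Fit and hold the bayonet light module

ROBOT

A 6-joint arm with a two-finger parallel gripper is mounted at the origin on a cart in front of the work surface, level with it; the furniture and walls round the work are solid. World frame = base frame: x ahead of the robot, y to its left, z up, the work surface at z = 0. Lengths are in m, angles in rad, forces in N, time in s.
With the tool pointing down it reaches from about 0.4 to 0.825 m from the base axis. Payload 7 kg.
Tool frame: the origin (TCP) lies between the finger pads, 19 mm behind the fingertips; this is the grasp point; z points along the fingers, y is the line along which they close (so a half turn about z gives the same grasp; the last joint's range is limited). The gripper opens to 88 mm and grips with 3 to 60 N. Pads are 19 mm wide; open, the fingers measure 130 mm over their backs; the gripper's body (78 mm by 193 mm) begins 47 mm behind the grasp point.
Start: joints at [1.588, 0.359, 0.012, 0, -1.224, -0.288], TCP at [0.181, 0.65, 0.245] pointing down, gripper open.
Joint ranges: [-3.07, 3.07], [-1.43, 2.12], [-1.02, 1.25], [-3.03, 1.67], [-3.05, -0], [-3.03, 3.03]. Speed limits (rad/s): [2.39, 2.39, 3.01, 3.14, 3.14, 3.14].

INTERFACE

Orientations are given as [roll, pitch, yaw] about the fixed x, y, z axes, in that order (R = Rz(yaw) Ry(pitch) Rx(roll)).
In Python, from station import arm gives the robot as it stands.
- The arm moves only by the tool move_arm, never from a script. Its argument "rows" is a list of rows, each an object with "translation": the shift along the tool's x, y, z in cm, a list of three; "rot": the turn, a rotation vector about the tool's x, y, z in degrees, a list of three; "hand": the closure, from 0 (fully open) to 1 (shut). A call has 1 to 8 rows; each row is the pose to reach, as a shift and turn from the pose commanded when the call began, along the tool's axes at that moment; what a row does not reach only later rows make up. A row lasts 1/12 s, in which the tool goes at most 41.7 mm and 7.16 degrees, less where a joint would pass 70% of its speed; a pose out of reach is approached as far as the arm can. A call with a gripper value outside its range is refused whole. The fingers move at their own pace and stop on an object; "squeeze" is the grip in N (left out, the last holds). Time passes only in rows, so rows that repeat a pose let the fingers close. It gives the time, the measured TCP pose, the force, the opening and the grip force at its end, in the units of the state.
- arm.get_state(): the state, without advancing time (a new reading comes with each control period).
- arm.grab_frame(name): name is "scene" or "top"; returns (picture, depth): 400x640x3 uint8, red, green, blue; 400x640 float32, m along the optical axis (not along the pixel's ray), 0 where there is no reading.
- arm.camera_params(name): a dict with "vfov" (degrees; the focal length in pixels is half the picture's height over the tangent of half this angle, whatever the lens; pixels are square), "cx", "cy" (the principal point, pixels), "position" and "orientation" of the camera in the world. Camera axes: x right, y down, z forward; pixel columns grow to the right and rows downward; lengths in m; the calibration is good to about 2 mm. A picture is of the moment at which its call begins. camera_params takes no time and is no camera call.
- arm.job_done(): hands the job in; it is judged then, once.
Trained networks look in the newest picture that a camera, given by its name, has taken for a name from the list of things; names that differ only in an ending like _2 or _b are one class to them, and where a whole thing is asked for, a point or a joint stands for the part that bears it (a point fixed in the world has none). Each returns a list of dicts, best first, with "p" (0 to 1); they miss things now and then, are a little off and sometimes report something else, mostly with a low value. They report only what shows in the picture. A call takes as long as a camera call.
- arm.search_frame(label, camera): "point" ([x, y, z] in m, in the coordinates of the camera as it stood for that picture, good to about 4 mm: the middle of the surface that is visible of it).
- arm.pinpoint(label, camera): "point" ([x, y, z] in m, in the coordinates of the camera as it stood for that picture, good to about 4 mm: a listed point, or the origin of a listed thing).
The state is a dict: "t": time; "q": joint angles; "qd": joint speeds; "joint_efforts": joint torques, N m; "eef_pos": TCP position; "ee_rot": TCP orientation; "force": force on the tool from outside, world axes, zero at the start; "moment": the same for the moment, N m; "width": finger opening in m; "gripper_force": force on a finger pad.
Only numpy, scipy, OpenCV 4.12 (cv2) and the standard library are available. Lean on these libraries where they do the work, as an engineer would, in place of code of your own. Each camera call takes 0.05 s, during which the arm holds its last target. There are 200 camera calls.

TASK

Hold the lamp of the bench light source ready for its clamp screw to be tightened. Take the light module with the green flange out of the rack, set its two side pins into the open slots of the socket on the white box, push it down against the spring, turn it about a quarter turn clockwise (seen from above) to the stop, and ease off so that the spring lifts the pins into their notches. Finish while still holding the module by its finned grip, upright and locked in the socket, without letting go; leave the orange module in the rack, and do not push the red meter or the small blue box about.

Things in the scene. Friction and masses are not known exactly. Their poses are not given: they have to be found in the camera images.
- green_module: Light module to fit, 86 mm tall, about 0.2 kg, upright in a rack well. Origin: centre of underside; z up; x axis along its two pins (alike: half a turn makes no difference), shown by a white line on its black top and ticks on the flange. Plug 44 mm diameter, z 0 to 30, edge chamfered 3 mm; green flange 64 mm diameter, z 30 to 36; round finned grip 40 mm diameter, z 36 to 86.
- green_grip (a point): Point on the green module's axis, 62 mm above its underside, in the middle of the grip: a good place for the TCP, with the fingertips clear of the flange. The grip may be taken from any side, fingers pointing down. Axes as the module's.
- green_pins (a point): Point on the green module's axis, 9 mm above its underside, where the two bayonet pins lie: round steel pins, 8 mm diameter, one each way along x, tips 30 mm from the axis. Axes as the module's.
- orange_module: The other module, alike in every size but with an orange flange, in the other well of the rack; to be left there. Origin and axes as for the green one.
- module_rack: Fixed grey rack block 92 x 222 x 26 mm (x, y, z), origin at the centre of its underside; two round wells of 65 mm diameter, 14 mm deep, at y = +65 and -65 mm; the modules stand in them with their undersides 12 mm above the bench.
- light_box: Fixed white light-source box 150 x 190 x 72 mm, dark front panel on its -x side, origin at the centre of its underside; in the middle of its top the round steel socket, 34 mm high, 70 mm outer diameter. A brass clamp screw stands out of the socket wall, end 52 mm from the axis, 17 mm below the rim; leave it alone.
- socket (a point): Centre of the socket's mouth at its rim, 106 mm above the bench; z up, x along the two entry slots (half a turn makes no difference), marked by red lines on the plate. Bore 49 mm diameter. Slots 14 mm wide, open at the rim (6 degrees of play each way). From the foot of each a channel runs clockwise (from above): pins pass along it when the module's underside is 25.5 to 28 mm below the rim.
- socket_lock (a point): Same point as point socket, axes turned 80 degrees (1.40 rad) clockwise about z: x is where the module's x axis lies when locked, marked by blue dots on the plate. Here the channel's roof has notches 4.5 mm high, with a stop just beyond (6 degrees of play each way). Eased, the spring lifts the pins into them: underside of the module 21 mm below the rim.
- contact_disc (a joint): Travel (m) of the sprung contact disc in the socket: 0 when up, its face 13 mm below the rim; grows as the module pushes it down; stop at 0.015. The spring pushes with 3 N at 0, 15 N at 0.015. Reads 0.0125 or more while the pins are in the channel, 0.008 when they sit in the notches.
- red_meter: Bystander: red hand-held meter lying in front of the light-source box, 117 x 68 x 36 mm, origin at the centre of its underside.
- parts_box: Bystander: small blue box, 73 x 106 x 46 mm, behind the rack, origin at the centre of its underside.

How it is judged:
By the outcome, as a careful person would: the job done as asked, in the order asked, and still so for the second after the job is handed in, while the arm keeps its last pose, push and grip.
It also fails if it takes over 40 s, if anything falls off the work surface, if the arm or the gripper's body presses on something with over 40 N, if the wrist force passes 120 N, or if a joint passes its speed limit or range.

## Working session

There is one attempt and no reset: what is moved stays moved. The work goes in short steps, Python scripts to look and compute and a tool call to move; the robot and the scene stay as the last step left them, time stands still between calls to the robot, and variables do not carry over. Pictures are saved under pics/ and viewed, at most 10 in all, crops included, and the job is handed in when it is done.

Besides the shell and the picture viewer there is one more tool, called after "Request:" as a command line: name --argument value ..., lists and objects as JSON in quotes. move_arm: Moves the arm, as the interface text tells. Its arguments: {"type":"object","properties":{"rows":{"type":"array","items":{"type":"object","properties":{"translation":{"type":"array","items":{"type":"number"}},"rot":{"type":"array","items":{"type":"number"}},"hand":{"type":"number"}}}},"squeeze":{"type":"number"}},"required":["rows"]}

```bash
mkdir -p pics
cat > h.py <<'E'
import numpy as np, cv2
from scipy.spatial.transform import Rotation as R
from station import arm
def cam(n):
    p=arm.camera_params(n); f=200/np.tan(np.radians(p['vfov'])/2)
    o=np.array(p['orientation'],float)
    Rm=R.from_euler('xyz',o).as_matrix() if o.size==3 else (o.reshape(3,3) if o.size==9 else None)
    return p,f,Rm,np.array(p['position'])
def w(n,pt):
    p,f,Rm,t=cam(n); return Rm@np.array(pt)+t
def px(n,u,v,z):
    p,f,Rm,t=cam(n); d=Rm@np.array([(u-p['cx'])/f,(v-p['cy'])/f,1]); return t+d*(z-t[2])/d[2]
E
python3 - <<'E'
from h import *
s=arm.get_state(); print({k:np.round(v,3) for k,v in s.items()})
for n in ('scene','top'):
    print(arm.camera_params(n))
    im,d=arm.grab_frame(n); cv2.imwrite(f'pics/{n}0.png',im[:,:,::-1]); np.save(f'd_{n}.npy',d); np.save(f'i_{n}.npy',im)
    for l in ('green_module','green_grip','orange_module','socket','light_box','socket_lock','red_meter','parts_box','module_rack'):
        for r in arm.pinpoint(l,n)[:2]: print(n,l,round(r['p'],2),np.round(w(n,r['point']),4))
E
```

```text
{'t': np.float64(0.0), 'q': array([ 1.588,  0.359,  0.011, -0.   , -1.224, -0.288]), 'qd': array([ 0.   ,  0.001, -0.   , -0.   ,  0.001,  0.002]), 'joint_efforts': array([ 2.0000e-03, -5.8272e+01,  2.9305e+01,  6.9970e+00,  7.0000e-03,
       -0.0000e+00]), 'eef_pos': array([0.18 , 0.65 , 0.244]), 'ee_rot': array([ 3.14 , -0.   , -0.271]), 'force': array([ 0.546, -0.66 ,  0.152]), 'moment': array([-0.017, -0.017,  0.003]), 'gripper_force': np.float64(0.0), 'width': np.float64(0.088)}
{'vfov': 53.7759757414755, 'cx': 316.44703888431405, 'cy': 205.18216177493508, 'position': array([ 0.19291328, -0.68341629,  0.61264693]), 'orientation': array([-2.17081876,  0.02339124, -0.46164748])}
scene green_module 0.69 [0.5244 0.2215 0.0127]
scene green_grip 0.7 [0.5191 0.2213 0.0726]
scene orange_module 0.88 [0.5341 0.0911 0.0086]
scene socket 0.86 [ 0.5905 -0.1953  0.1083]
scene light_box 0.63 [ 5.891e-01 -1.908e-01 -3.000e-04]
scene light_box 0.63 [5.252e-01 1.525e-01 5.000e-04]
scene socket_lock 0.94 [ 0.5905 -0.1915  0.1049]
scene red_meter 0.61 [ 0.3375 -0.2493 -0.0016]
scene parts_box 0.64 [0.7133 0.0955 0.0017]
scene module_rack 0.94 [0.5259 0.1569 0.0018]
{'vfov': 45.24633600978041, 'cx': 324.10097662919367, 'cy': 192.59908440859118, 'position': array([ 0.29787366, -0.02050247,  1.52974644]), 'orientation': array([-2.98682362,  0.0127084 , -1.57892988])}
top green_module 0.53 [0.5198 0.2202 0.0128]
top green_grip 0.77 [0.5204 0.2231 0.0747]
top orange_module 0.74 [0.7113 0.0964 0.0013]
top orange_module 0.7 [0.5281 0.0975 0.0144]
top socket 0.89 [ 0.5859 -0.1946  0.1055]
top light_box 0.67 [ 0.5911 -0.1907 -0.002 ]
top light_box 0.29 [0.5178 0.2205 0.0142]
top socket_lock 0.85 [ 0.5909 -0.1941  0.1083]
top red_meter 0.87 [ 0.3319 -0.2506  0.0009]
top parts_box 0.91 [ 0.7125  0.0974 -0.0015]
top parts_box 0.21 [ 0.3329 -0.249   0.0032]
top module_rack 0.67 [0.5257 0.156  0.0019]
```

Run:
```python
from h import *
for n in ('scene','top'):
    im=np.load(f'i_{n}.npy')
    p,f,Rm,t=cam(n)
    for nm,P in (('g',(.522,.2215,.098)),('s',(.589,-.194,.106))):
        c=Rm.T@(np.array(P)-t); u=c[0]/c[2]*f+p['cx'];v=c[1]/c[2]*f+p['cy']; print(n,nm,u,v)
im=cv2.imread('pics/top0.png'); sc=cv2.imread('pics/scene0.png')
p,f,Rm,t=cam('top')
def crop(im,n,P,r,k):
    p,f,Rm,t=cam(n); c=Rm.T@(np.array(P)-t); u=int(c[0]/c[2]*f+p['cx']);v=int(c[1]/c[2]*f+p['cy'])
    print(n,u-r,v-r); a=im[max(v-r,0):v+r,max(u-r,0):u+r]; return cv2.resize(a,(400,300) if 0 else (390,390*a.shape[0]//a.shape[1]),interpolation=cv2.INTER_CUBIC)
cv2.imwrite('pics/ct.png',np.hstack([crop(im,'top',(.522,.2215,.098),40,5),crop(im,'top',(.589,-.194,.106),40,5)]))
```

```text
scene g 281.30511652086005 163.7829632582253
scene s 390.4228508287466 239.2443599466228
top g 249.52460166842832 193.15144824047596
top s 386.74257962315596 169.45285668513162
top 209 153
top 346 129
```

View pics/scene0.png

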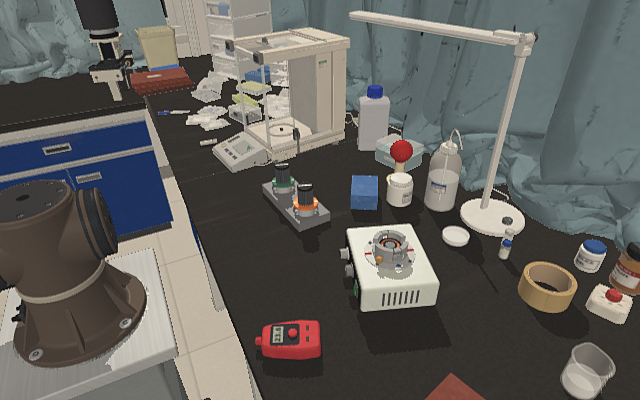

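View pics/ct.png

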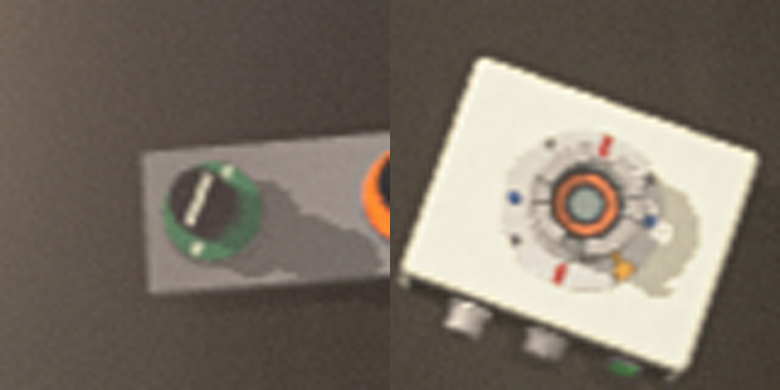

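View pics/top0.png

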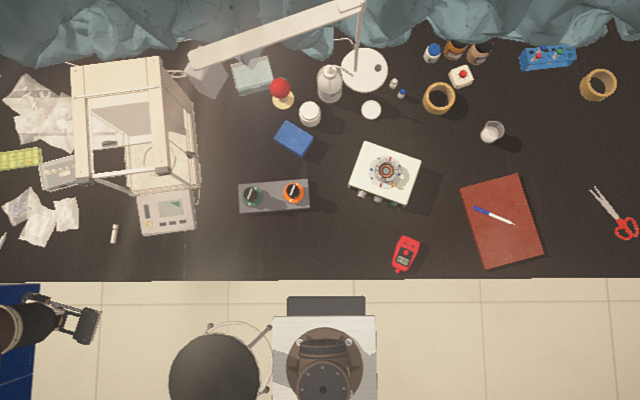

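The scene view shows the rack with the green module at about (282,178) and the orange one at (305,200), the white box with the socket at (390,240), and the red meter at (290,340). The top crop shows the green module's white line from (188,225) to (210,174), the socket's red marks at (606,146) and (560,273), and its blue dots at (514,198) and (650,221). In the full top view the balance, at (70-200, 55-235), stands beside the rack.

Run:
```python
from h import *
k=80/390
G=lambda x,y,z: px('top',209+(x+.5)*k-.5,153+(y+.5)*k-.5,z)
S=lambda x,y,z: px('top',346+(x-390+.5)*k-.5,129+(y+.5)*k-.5,z)
ang=lambda a,b: np.degrees(np.arctan2(*(b-a)[1::-1]))
a,b=G(188,225,.098),G(210,174,.098); print('green line',a,b,(a+b)/2,ang(a,b))
a,b=G(196,249,.048),G(228,172,.048); print('ticks',(a+b)/2,ang(a,b))
a,b=S(560,273,.072),S(606,146,.072); print('red',(a+b)/2,ang(a,b))
a,b=S(514,198,.072),S(650,221,.072); print('blue',(a+b)/2,ang(a,b))
print('screw',S(622,268,.089))
im=np.load('i_top.npy').astype(int); d=np.load('d_top.npy')
# green flange ring
g=(im[...,1]-im[...,0]>25)&(im[...,1]-im[...,2]>5); sub=np.zeros(g.shape,bool); sub[180:215,235:270]=g[180:215,235:270]
ys,xs=np.nonzero(sub); 
c,r=cv2.minEnclosingCircle(np.stack([xs,ys],1).astype(np.float32)); print('flange',c,r,px('top',*c,.048))
o=(im[...,0]-im[...,2]>70); sub=np.zeros(o.shape,bool); sub[155:190,372:402]=o[155:190,372:402]; 
ys,xs=np.nonzero(sub); print('disc ring',len(xs),xs.mean(),ys.mean(),px('top',xs.mean(),ys.mean(),.093))
m=((im.min(2)>150)*255).astype(np.uint8); m[:130]=0;m[215:]=0;m[:,:340]=0;m[:,430:]=0
cs,_=cv2.findContours(m,cv2.RETR_EXTERNAL,cv2.CHAIN_APPROX_NONE); C=max(cs,key=cv2.contourArea)
rect=cv2.minAreaRect(C); P=np.array([px('top',*q,.072) for q in cv2.boxPoints(rect)]); print('box',P.mean(0),[ang(P[i],P[i+1]) for i in range(3)],[np.linalg.norm(P[i]-P[i+1]) for i in range(3)])
# height map of obstacles near
p,f,Rm,t=cam('top'); vv,uu=np.mgrid[:400,:640]; W=(np.stack([(uu-p['cx'])/f*d,(vv-p['cy'])/f*d,d],-1))@Rm.T+t
for y0 in np.arange(.25,.75,.05):
    print(round(y0,2),[ (lambda q: round(float(q.max()),2) if q.size else None)(W[...,2][(d>0)&(W[...,0]>x0)&(W[...,0]<=x0+.05)&(W[...,1]>y0)&(W[...,1]<=y0+.05)]) for x0 in np.arange(.2,.75,.05)])
```

```text
green line [0.50494091 0.22836319 0.098     ] [0.53682654 0.21519426 0.098     ] [0.52088373 0.22177872 0.098     ] -22.44087550887997
ticks [0.52147956 0.22175481 0.048     ] -21.72101878542869
red [ 0.58947984 -0.19323595  0.072     ] -21.013225762970794
blue [ 0.58932693 -0.19248909  0.072     ] -100.43401451769512
screw [ 0.54846317 -0.21442195  0.089     ]
flange (252.0, 195.5) 9.708344459533691 [0.52231288 0.22207411 0.048     ]
disc ring 99 386.949494949495 172.84848484848484 [ 0.58111141 -0.19591558  0.093     ]
box [ 0.58792097 -0.19087629  0.072     ] [np.float64(-20.24028718438394), np.float64(-110.93659137842295), np.float64(158.7318139566855)] [np.float64(0.14869368506510808), np.float64(0.19105710248315336), np.float64(0.14745839734171803)]
0.25 [-0.78, 0.01, 0.01, 0.01, 0.01, 0.04, 0.05, 0.03, 0.01, 0.01, 0.01]
0.3 [-0.78, 0.01, 0.01, 0.01, 0.01, 0.01, 0.01, 0.01, 0.01, 0.01, 0.01]
0.35 [-0.78, 0.01, 0.01, 0.01, 0.01, 0.01, 0.36, 0.36, 0.36, 0.36, 0.01]
0.4 [-0.78, 0.01, 0.01, 0.01, 0.05, 0.06, 0.36, 0.36, 0.36, 0.36, 0.36]
0.45 [-0.78, 0.01, 0.01, 0.01, 0.05, 0.06, 0.35, 0.34, 0.35, 0.35, 0.37]
0.5 [-0.78, 0.01, 0.01, 0.01, 0.05, 0.06, 0.34, 0.08, 0.37, 0.35, 0.36]
0.55 [0.56, 0.01, 0.01, 0.01, 0.05, 0.06, 0.36, 0.36, 0.36, 0.36, 0.37]
0.6 [0.6, 0.01, 0.01, 0.01, 0.01, 0.01, 0.36, 0.36, 0.36, 0.36, 0.37]
0.65 [0.49, 0.01, 0.01, 0.02, 0.02, 0.01, 0.01, 0.01, 0.01, 0.01, None]
0.7 [0.34, 0.01, 0.01, 0.01, 0.01, 0.01, 0.01, 0.01, 0.01, 0.02, None]
```

```bash
cat >> h.py <<'E'
def plan(pos,yaw):
    s=arm.get_state(); Rm=R.from_euler('xyz',s['ee_rot']); T=R.from_euler('xyz',[np.pi,0,np.radians(yaw)])
    print('t',round(float(s['t']),2),'pos',np.round(s['eef_pos'],4),'rot',np.round(np.degrees(s['ee_rot']),2),'F',np.round(s['force'],1),'w',round(float(s['width']),4))
    print('move cm',np.round(Rm.inv().apply(np.array(pos)-s['eef_pos'])*100,2),'deg',np.round(np.degrees((Rm.inv()*T).as_rotvec()),2))
E
python3 -c "
from h import *
plan((.36,.24,.245),-90)"
```

```text
t 1.0 pos [0.1806 0.6504 0.2454] rot [-180.      0.    -15.52] F [-0.4  0.4  0.1] w 0.0873
move cm [28.27 34.74  0.04] deg [-0.    0.   74.48]
```

Request:
move_arm --rows '[{"translation": [28.3,34.7,0],"rot": [0,0,74.5],"hand": 0},{"translation": [28.3,34.7,0],"rot": [0,0,74.5],"hand": 0},{"translation": [28.3,34.7,0],"rot": [0,0,74.5],"hand": 0},{"translation": [28.3,34.7,0],"rot": [0,0,74.5],"hand": 0},{"translation": [28.3,34.7,0],"rot": [0,0,74.5],"hand": 0},{"translation": [28.3,34.7,0],"rot": [0,0,74.5],"hand": 0},{"translation": [28.3,34.7,0],"rot": [0,0,74.5],"hand": 0},{"translation": [28.3,34.7,0],"rot": [0,0,74.5],"hand": 0}]'

```text
t: 1.67
eef_pos: [0.3148, 0.3432, 0.2457]
ee_rot: [-3.141, 0.001, -1.276]
force: [1.3, 0.7, 0.6]
width: 0.0878
gripper_force: 0.0
```

```bash
python3 -c "
from h import *
plan((.36,.24,.245),-90)"
```

```text
t 1.67 pos [0.3148 0.3432 0.2457] rot [-1.7997e+02  3.0000e-02 -7.3130e+01] F [1.3 0.7 0.6] w 0.0878
move cm [11.18 -1.33  0.06] deg [-0.03  0.04 16.87]
```

Request:
move_arm --rows '[{"translation": [11.2,-1.3,0],"rot": [0,0,16.9],"hand": 0},{"translation": [11.2,-1.3,0],"rot": [0,0,16.9],"hand": 0},{"translation": [11.2,-1.3,0],"rot": [0,0,16.9],"hand": 0},{"translation": [11.2,-1.3,0],"rot": [0,0,16.9],"hand": 0},{"translation": [11.2,-1.3,0],"rot": [0,0,16.9],"hand": 0}]'

```text
t: 2.08
eef_pos: [0.3605, 0.2407, 0.2458]
ee_rot: [-3.141, 0.001, -1.568]
force: [-0.6, 1.1, 0.2]
width: 0.0874
gripper_force: 0.0
```

```bash
python3 -c "
from h import *
plan((.522,.2217,.2),-90)"
```

```text
t 2.08 pos [0.3605 0.2407 0.2458] rot [-1.7996e+02  6.0000e-02 -8.9860e+01] F [-0.6  1.1  0.2] w 0.0874
move cm [  1.94 -16.14   4.59] deg [-0.04  0.06  0.14]
```

Request:
move_arm --rows '[{"translation": [1.9,-16.2,4.6],"rot": [0,0,0.1],"hand": 0},{"translation": [1.9,-16.2,4.6],"rot": [0,0,0.1],"hand": 0},{"translation": [1.9,-16.2,4.6],"rot": [0,0,0.1],"hand": 0},{"translation": [1.9,-16.2,4.6],"rot": [0,0,0.1],"hand": 0},{"translation": [1.9,-16.2,4.6],"rot": [0,0,0.1],"hand": 0},{"translation": [1.9,-16.2,4.6],"rot": [0,0,0.1],"hand": 0}]'

```text
t: 2.58
eef_pos: [0.5232, 0.2239, 0.1968]
ee_rot: [3.139, -0.003, -1.569]
force: [-0.9, 0.5, -0.3]
width: 0.0874
gripper_force: 0.0
```

```bash
python3 -c "
from h import *
plan((.522,.2217,.075),-90)
im,d=arm.grab_frame('scene');cv2.imwrite('pics/s1.png',cv2.resize(im[90:240,200:400,::-1],(800,600)))"
```

```text
t 2.58 pos [0.5232 0.2239 0.1968] rot [ 1.7983e+02 -1.6000e-01 -8.9870e+01] F [-0.9  0.5 -0.3] w 0.0874
move cm [ 0.19  0.08 12.19] deg [ 0.17 -0.16  0.13]
```

View pics/s1.png

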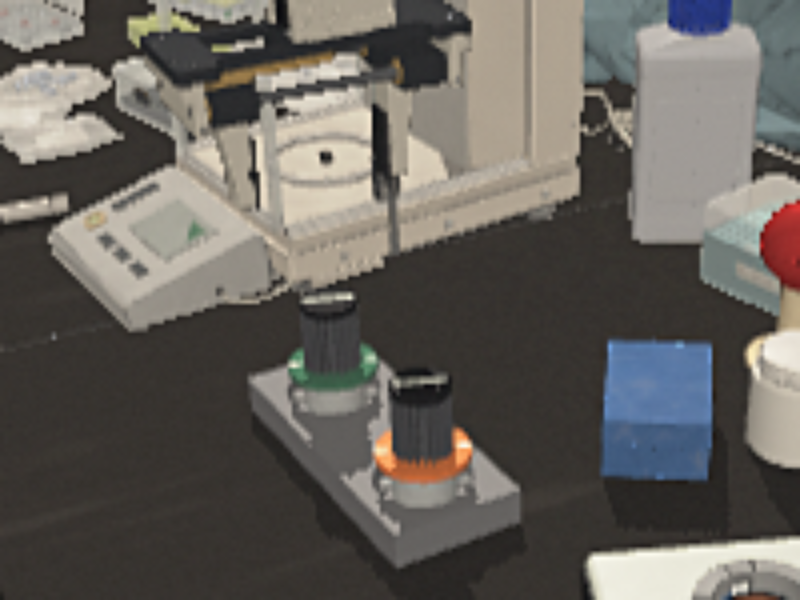

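The gripper hangs over the green module at about (330,340) in the crop, with its fingers at (240,160) and (390,130), clear of everything. I'll go down and grip it.

Request:
move_arm --rows '[{"translation": [0.2,0.1,4],"rot": [0,0,0.1],"hand": 0},{"translation": [0.2,0.1,8],"rot": [0,0,0.1],"hand": 0},{"translation": [0.2,0.1,11],"rot": [0,0,0.1],"hand": 0},{"translation": [0.2,0.1,12.3],"rot": [0,0,0.1],"hand": 0},{"translation": [0.2,0.1,12.3],"rot": [0,0,0.1],"hand": 0},{"translation": [0.2,0.1,12.3],"rot": [0,0,0.1],"hand": 0}]'

```text
t: 3.13
eef_pos: [0.5204, 0.2227, 0.0771]
ee_rot: [-3.141, -0.0, -1.567]
force: [-0.0, 0.0, 0.7]
width: 0.088
gripper_force: 0.0
```

```bash
python3 -c "
from h import *
plan((.522,.2217,.0745),-90)"
```

```text
t 3.13 pos [0.5204 0.2227 0.0771] rot [-1.7999e+02 -1.0000e-02 -8.9790e+01] F [-0.   0.   0.7] w 0.088
move cm [ 0.1  -0.16  0.26] deg [-0.01 -0.01  0.21]
```

Request:
move_arm --rows '[{"translation": [0.1,-0.1,0.2],"rot": [0,0,0.1],"hand": 0},{"translation": [0.1,-0.1,0.2],"rot": [0,0,0.1],"hand": 1},{"translation": [0.1,-0.1,0.2],"rot": [0,0,0.1],"hand": 1},{"translation": [0.1,-0.1,0.2],"rot": [0,0,0.1],"hand": 1},{"translation": [0.1,-0.1,0.2],"rot": [0,0,0.1],"hand": 1},{"translation": [0.1,-0.1,0.2],"rot": [0,0,0.1],"hand": 1},{"translation": [0.1,-0.1,0.2],"rot": [0,0,0.1],"hand": 1},{"translation": [0.1,-0.1,0.2],"rot": [0,0,0.1],"hand": 1}]' --squeeze 10

```text
t: 3.8
eef_pos: [0.5221, 0.2207, 0.0744]
ee_rot: [-3.142, -0.0, -1.571]
force: [-0.2, -0.9, -0.3]
width: 0.0465
gripper_force: 0.0
```

```bash
python3 -c "
from h import *
plan((.522,.2217,.0745),-90)"
```

```text
t 3.8 pos [0.5221 0.2207 0.0744] rot [-180.     -0.    -90.02] F [-0.2 -0.9 -0.3] w 0.0465
move cm [-0.1   0.01 -0.01] deg [-0.   -0.   -0.02]
```

Request:
move_arm --rows '[{"translation": [0,0,0],"rot": [0,0,0],"hand": 1},{"translation": [0,0,0],"rot": [0,0,0],"hand": 1},{"translation": [0,0,0],"rot": [0,0,0],"hand": 1},{"translation": [0,0,0],"rot": [0,0,0],"hand": 1}]' --squeeze 10

```text
t: 4.13
eef_pos: [0.5221, 0.2207, 0.0743]
ee_rot: [3.141, -0.0, -1.571]
force: [-0.1, -0.0, -0.8]
width: 0.0398
gripper_force: 10.0
```

```bash
python3 -c "
from h import *
plan((.522,.2217,.0745),-90)"
```

```text
t 4.13 pos [0.5221 0.2207 0.0743] rot [ 1.7999e+02 -1.0000e-02 -9.0010e+01] F [-0.1 -0.  -0.8] w 0.0398
move cm [-0.1   0.01 -0.02] deg [ 0.01 -0.01 -0.01]
```

Request:
move_arm --rows '[{"translation": [0,0,0],"rot": [0,0,0],"hand": 1},{"translation": [0,0,0],"rot": [0,0,0],"hand": 1},{"translation": [0,0,-1],"rot": [0,0,0],"hand": 1},{"translation": [0,0,-3],"rot": [0,0,0],"hand": 1},{"translation": [0,0,-6],"rot": [0,0,0],"hand": 1},{"translation": [0,0,-10],"rot": [0,0,0],"hand": 1},{"translation": [0,0,-13.5],"rot": [0,0,0],"hand": 1},{"translation": [0,0,-13.5],"rot": [0,0,0],"hand": 1}]' --squeeze 45

```text
t: 4.8
eef_pos: [0.5253, 0.2225, 0.2179]
ee_rot: [-3.131, 0.006, -1.57]
force: [1.4, 0.8, -1.4]
width: 0.0392
gripper_force: 45.0
```

```bash
python3 -c "
from h import *
plan((.589,-.194,.21),-90)"
```

```text
t 4.8 pos [0.5253 0.2225 0.2179] rot [-179.41    0.35  -89.93] F [ 1.4  0.8 -1.4] w 0.0392
move cm [41.66 -6.31  0.61] deg [-0.59  0.35  0.07]
```

Request:
move_arm --rows '[{"translation": [2,-0.3,0],"rot": [0,0,0],"hand": 1},{"translation": [5,-0.8,0],"rot": [0,0,0],"hand": 1},{"translation": [9,-1.4,0],"rot": [0,0,0],"hand": 1},{"translation": [13,-2.1,0],"rot": [0,0,0],"hand": 1},{"translation": [17,-2.7,0],"rot": [0,0,0],"hand": 1},{"translation": [21,-3.4,0],"rot": [0,0,0],"hand": 1},{"translation": [25,-4,0],"rot": [0,0,0],"hand": 1},{"translation": [29,-4.7,0],"rot": [0,0,0],"hand": 1}]'

```text
t: 5.47
eef_pos: [0.5687, -0.0711, 0.2099]
ee_rot: [-3.141, 0.0, -1.571]
force: [0.2, 0.7, -0.9]
width: 0.0399
gripper_force: 45.0
```

Request:
move_arm --rows '[{"translation": [4,-0.6,0],"rot": [0,0,0],"hand": 1},{"translation": [7.5,-1.2,0],"rot": [0,0,0],"hand": 1},{"translation": [10.5,-1.7,0],"rot": [0,0,0],"hand": 1},{"translation": [12,-1.9,0],"rot": [0,0,0],"hand": 1},{"translation": [12.5,-2,0],"rot": [0,0,0],"hand": 1},{"translation": [12.5,-2,0],"rot": [0,0,0],"hand": 1},{"translation": [12.5,-2,0],"rot": [0,0,0],"hand": 1},{"translation": [12.5,-2,0],"rot": [0,0,0],"hand": 1}]'

```text
t: 6.13
eef_pos: [0.5889, -0.1933, 0.2095]
ee_rot: [-3.141, 0.0, -1.57]
force: [0.3, -0.0, -1.4]
width: 0.0398
gripper_force: 45.0
```

```bash
python3 -c "
from h import *
plan((.589,-.193,.21),-90)
for n in ('top','scene'):
  im,d=arm.grab_frame(n)
  cv2.imwrite('pics/%s2.png'%n,cv2.resize(im[170:270,325:458,::-1] if n=='scene' else im[120:220,320:453,::-1],(800,600),interpolation=cv2.INTER_CUBIC))
  for l in ('green_grip','green_pins','socket','socket_lock','green_module'):
    for r in arm.pinpoint(l,n)[:1]: print(n,l,round(r['p'],2),np.round(w(n,r['point']),4))
"
```

```text
t 6.13 pos [ 0.5889 -0.1933  0.2095] rot [-1.7999e+02  1.0000e-02 -8.9970e+01] F [ 0.3 -0.  -1.4] w 0.0398
move cm [-0.03 -0.01 -0.05] deg [-0.01  0.01  0.03]
top green_grip 0.5 [ 0.5883 -0.1932  0.2071]
top green_pins 0.56 [ 0.5863 -0.1918  0.1578]
top socket 0.66 [ 0.588  -0.1963  0.107 ]
top green_module 0.47 [ 0.5861 -0.1939  0.1474]
scene green_grip 0.92 [ 0.5888 -0.1938  0.2102]
scene green_pins 0.82 [ 0.5876 -0.1936  0.1582]
scene socket 0.87 [ 0.5877 -0.1955  0.1042]
scene socket_lock 0.9 [ 0.5943 -0.1911  0.1042]
scene green_module 0.96 [ 0.5895 -0.1905  0.1484]
```

View pics/scene2.png

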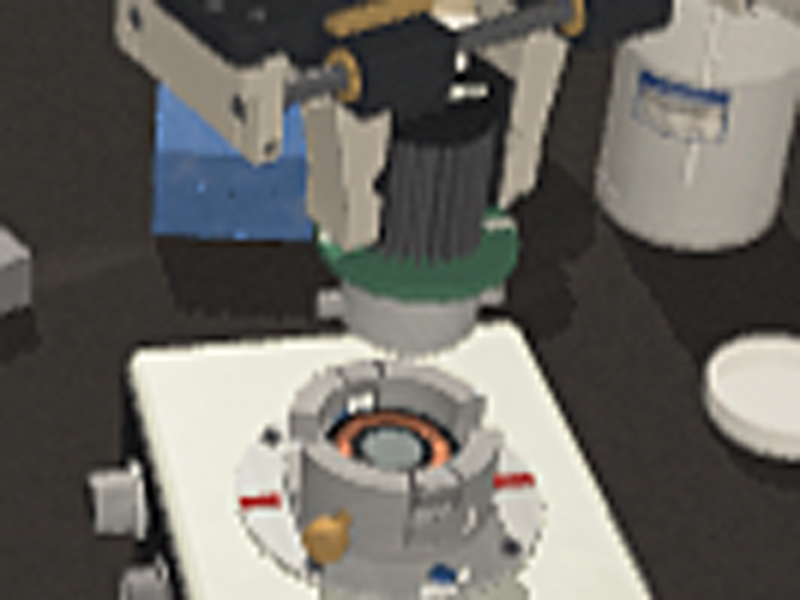

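The module is held upright over the socket, with its pin tips at about (320,303) and (503,296) in the crop. The red marks are at (259,502) and (515,480), so the pins and slots look nearly parallel. I'll measure that.

```bash
python3 -c "
from h import *
S=lambda x,y,z: px('scene',325+(x+.5)*133/800-.5,170+(y+.5)/6-.5,z)
ang=lambda a,b: np.degrees(np.arctan2(*(b-a)[1::-1]))
a,b=S(320,303,.1565),S(503,296,.1565); print('pins',(a+b)/2,ang(a,b),np.linalg.norm(a-b))
a,b=S(259,502,.072),S(515,480,.072); print('red',(a+b)/2,ang(a,b),np.linalg.norm(a-b))
# blue dots
a,b=S(352,405,.072),S(443,576,.072); print('blue',(a+b)/2,ang(a,b),np.linalg.norm(a-b))
im,d=arm.grab_frame('scene'); p,f,Rm,t=cam('scene'); vv,uu=np.mgrid[:400,:640]
W=(np.stack([(uu-p['cx'])/f*d,(vv-p['cy'])/f*d,d],-1))@Rm.T+t
near=(d>0)&(np.hypot(W[...,0]-.589,W[...,1]+.194)<.05)
def fit(m,lo,hi):
    q=W[m&(W[...,2]>lo)&(W[...,2]<hi)]
    if len(q)<20: print('few',len(q)); return
    A=np.c_[2*q[:,:2],np.ones(len(q))]; s=np.linalg.lstsq(A,(q[:,:2]**2).sum(1),rcond=None)[0]; print(lo,len(q),s[:2],np.sqrt(s[2]+s[0]**2+s[1]**2),q[:,2].mean())
fit(near,.09,.1045); fit(near,.1045,.108)
g=near&(im[...,1].astype(int)-im[...,0]>25); fit(g&(W[...,2]>.17),.17,.195)
q=W[near&(W[...,2]>.1035)&(W[...,2]<.109)][:,:2].astype(np.float32); c=cv2.minEnclosingCircle(q); print('rim',c,len(q))
"
```

```text
pins [ 0.58872445 -0.19578526  0.1565    ] -24.58079257170157 0.05894356822041718
red [ 0.59012134 -0.19221134  0.072     ] -20.64433574985127 0.08929512532020703
blue [ 0.59382009 -0.19161852  0.072     ] -105.50192023031182 0.0910882480659572
0.09 568 [ 0.58377212 -0.19963553] 0.027529815759562745 0.09697871814182166
0.1045 182 [ 0.58743984 -0.19570929] 0.030157685182077128 0.10547756278650439
0.17 190 [ 0.58650704 -0.19946932] 0.024613939172867447 0.1820182739938952
rim ((0.5873991250991821, -0.1948568969964981), 0.0362146832048893) 268
```

View pics/top2.png

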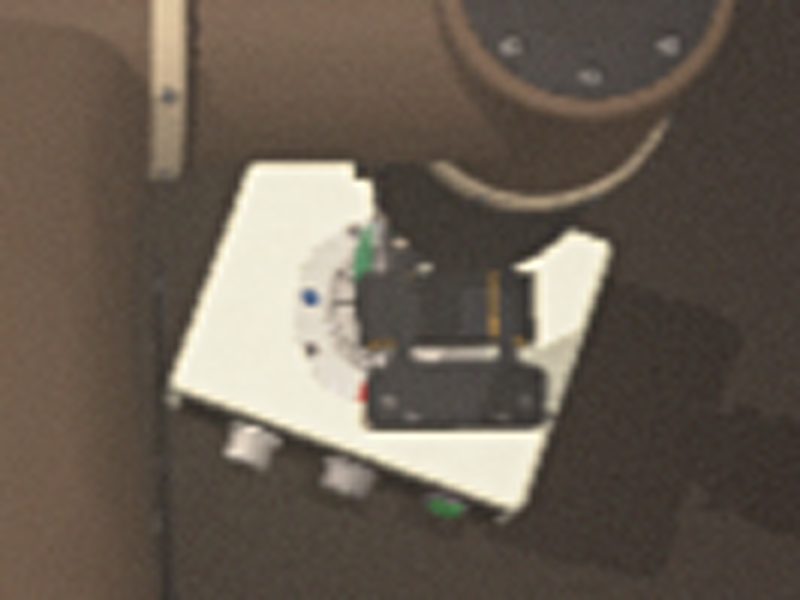

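The top view shows the gripper over the socket, with the left blue dot at (310,297) still visible; the slots themselves are hidden. The pins are about 2° off the slots and the centres agree to about 1 mm, so I'll trim both and lower to the disc.

Request:
move_arm --rows '[{"translation": [0.05,0,1],"rot": [0,0,-2],"hand": 1},{"translation": [0.05,0,2.2],"rot": [0,0,-2],"hand": 1},{"translation": [0.05,0,3.3],"rot": [0,0,-2],"hand": 1},{"translation": [0.05,0,4],"rot": [0,0,-2],"hand": 1},{"translation": [0.05,0,4.4],"rot": [0,0,-2],"hand": 1},{"translation": [0.05,0,4.8],"rot": [0,0,-2],"hand": 1},{"translation": [0.05,0,5.2],"rot": [0,0,-2],"hand": 1},{"translation": [0.05,0,5.2],"rot": [0,0,-2],"hand": 1}]'

```text
t: 7.45
eef_pos: [0.5889, -0.1946, 0.1568]
ee_rot: [3.141, 0.0, -1.536]
force: [-0.6, -0.5, -1.8]
width: 0.0394
gripper_force: 45.0
```

```bash
python3 -c "
from h import *
plan((.589,-.194,.141),-88)
print(arm.get_state()['moment'])"
```

```text
t 7.45 pos [ 0.5889 -0.1946  0.1568] rot [ 1.7998e+02  2.0000e-02 -8.8020e+01] F [-0.6 -0.5 -1.8] w 0.0394
move cm [-0.06 -0.01  1.58] deg [ 0.02  0.02 -0.02]
[ 0.36527417 -0.12350205 -0.01975447]
```

Request:
move_arm --rows '[{"translation": [0,0,0.2],"rot": [0,0,0],"hand": 1},{"translation": [0,0,0.4],"rot": [0,0,0],"hand": 1},{"translation": [0,0,0.6],"rot": [0,0,0],"hand": 1},{"translation": [0,0,0.8],"rot": [0,0,0],"hand": 1},{"translation": [0,0,0.8],"rot": [0,0,0],"hand": 1},{"translation": [0,0,0.8],"rot": [0,0,0],"hand": 1}]'

```text
t: 7.95
eef_pos: [0.5894, -0.1948, 0.15]
ee_rot: [-3.14, -0.0, -1.536]
force: [-1.4, 1.4, 4.4]
width: 0.0395
gripper_force: 45.0
```

```bash
python3 -c "
from h import *
plan((.589,-.194,.141),-88)
print(arm.get_state()['moment'])"
```

```text
t 7.95 pos [ 0.5894 -0.1948  0.15  ] rot [-1.7994e+02 -2.0000e-02 -8.8000e+01] F [-1.4  1.4  4.4] w 0.0395
move cm [-0.08  0.04  0.9 ] deg [-0.06 -0.02  0.  ]
[ 0.71756967  0.24007377 -0.08894096]
```

Request:
move_arm --rows '[{"translation": [0,0,0.3],"rot": [0,0,0],"hand": 1},{"translation": [0,0,0.6],"rot": [0,0,0],"hand": 1},{"translation": [0,0,0.85],"rot": [0,0,0],"hand": 1},{"translation": [0,0,0.85],"rot": [0,0,0],"hand": 1},{"translation": [0,0,0.85],"rot": [0,0,0],"hand": 1},{"translation": [0,0,0.85],"rot": [0,0,0],"hand": 1}]'

```text
t: 8.45
eef_pos: [0.5895, -0.1948, 0.1423]
ee_rot: [-3.14, -0.001, -1.536]
force: [-3.6, 2.8, 11.3]
width: 0.0395
gripper_force: 45.0
```

```bash
python3 -c "
from h import *
plan((.589,-.194,.141),-88)
print(arm.get_state()['moment'])"
```

```text
t 8.45 pos [ 0.5895 -0.1948  0.1423] rot [-1.7992e+02 -3.0000e-02 -8.7990e+01] F [-3.6  2.8 11.3] w 0.0395
move cm [-0.09  0.04  0.13] deg [-0.08 -0.03  0.01]
[ 1.27610236  1.11480043 -0.04416384]
```

Request:
move_arm --rows '[{"translation": [-0.05,0.05,0.07],"rot": [0,0,0],"hand": 1},{"translation": [-0.05,0.05,0.15],"rot": [0,0,0],"hand": 1},{"translation": [-0.05,0.05,0.15],"rot": [0,0,0],"hand": 1},{"translation": [-0.05,0.05,0.15],"rot": [0,0,0],"hand": 1}]'

```text
t: 8.78
eef_pos: [0.5894, -0.1947, 0.1412]
ee_rot: [-3.139, -0.001, -1.536]
force: [-2.2, 1.1, 11.9]
width: 0.0394
gripper_force: 45.0
```

```bash
python3 -c "
from h import *
plan((.589,-.194,.141),-88)
print(arm.get_state()['moment'])"
```

```text
t 8.78 pos [ 0.5894 -0.1947  0.1412] rot [-1.7986e+02 -7.0000e-02 -8.7980e+01] F [-2.2  1.1 11.9] w 0.0394
move cm [-0.07  0.03  0.02] deg [-0.14 -0.07  0.02]
[ 0.61776078  0.87963244 -0.01434603]
```

Request:
move_arm --rows '[{"translation": [-0.02,0.02,0.05],"rot": [0,0,0],"hand": 1},{"translation": [-0.02,0.02,0.05],"rot": [0,0,4],"hand": 1},{"translation": [-0.02,0.02,0.05],"rot": [0,0,8],"hand": 1},{"translation": [-0.02,0.02,0.05],"rot": [0,0,12],"hand": 1},{"translation": [-0.02,0.02,0.05],"rot": [0,0,16],"hand": 1},{"translation": [-0.02,0.02,0.05],"rot": [0,0,16],"hand": 1}]'

```text
t: 9.28
eef_pos: [0.59, -0.1948, 0.1412]
ee_rot: [-3.137, -0.001, -1.819]
force: [-1.3, 0.3, 12.8]
width: 0.0396
gripper_force: 45.0
```

```bash
python3 -c "
from h import *
plan((.589,-.194,.141),-168)
print(arm.get_state()['moment'])"
```

```text
t 9.28 pos [ 0.59   -0.1948  0.1412] rot [-1.7975e+02 -4.0000e-02 -1.0421e+02] F [-1.3  0.3 12.8] w 0.0396
move cm [-0.06  0.11  0.01] deg [-0.24  0.11 63.79]
[ 0.06760731  0.21909544 -0.05723122]
```

Request:
move_arm --rows '[{"translation": [0,0,0],"rot": [0,0,6],"hand": 1},{"translation": [0,0,0],"rot": [0,0,12],"hand": 1},{"translation": [0,0,0],"rot": [0,0,18],"hand": 1},{"translation": [0,0,0],"rot": [0,0,24],"hand": 1},{"translation": [0,0,0],"rot": [0,0,30],"hand": 1},{"translation": [0,0,0],"rot": [0,0,36],"hand": 1},{"translation": [0,0,0],"rot": [0,0,42],"hand": 1},{"translation": [0,0,0],"rot": [0,0,42],"hand": 1}]'

```text
t: 9.95
eef_pos: [0.5902, -0.1949, 0.1413]
ee_rot: [-3.138, 0.003, -2.554]
force: [-0.3, -0.9, 11.3]
width: 0.0397
gripper_force: 45.0
```

```bash
python3 -c "
from h import *
plan((.589,-.194,.141),-168)
print(arm.get_state()['moment'])"
```

```text
t 9.95 pos [ 0.5902 -0.1949  0.1413] rot [-1.7977e+02  1.6000e-01 -1.4633e+02] F [-0.3 -0.9 11.3] w 0.0397
move cm [0.05 0.14 0.03] deg [-0.2   0.2  21.67]
[-0.11382128 -0.01135477 -0.11204005]
```

Request:
move_arm --rows '[{"translation": [0,0,0.03],"rot": [0,0,5],"hand": 1},{"translation": [0,0,0.03],"rot": [0,0,10],"hand": 1},{"translation": [0,0,0.03],"rot": [0,0,15],"hand": 1},{"translation": [0,0,0.03],"rot": [0,0,20],"hand": 1},{"translation": [0,0,0.03],"rot": [0,0,22],"hand": 1},{"translation": [0,0,0.03],"rot": [0,0,24],"hand": 1},{"translation": [0,0,0.03],"rot": [0,0,24],"hand": 1}]'

```text
t: 10.53
eef_pos: [0.5902, -0.1949, 0.141]
ee_rot: [-3.139, 0.004, -2.968]
force: [-0.1, 0.2, 12.1]
width: 0.0394
gripper_force: 45.0
```

```bash
python3 -c "
from h import *
plan((.589,-.194,.141),-168)
print(arm.get_state()['moment'])"
```

```text
t 10.53 pos [ 0.5902 -0.1949  0.141 ] rot [-179.84    0.24 -170.07] F [-0.1  0.2 12.1] w 0.0394
move cm [0.11 0.11 0.  ] deg [-0.16  0.24 -2.07]
[-0.24334493  0.04989516  0.04929995]
```

Now I'll creep on to the stop.

Request:
move_arm --rows '[{"translation": [0,0,0],"rot": [0,0,1],"hand": 1},{"translation": [0,0,0],"rot": [0,0,2],"hand": 1},{"translation": [0,0,0],"rot": [0,0,3],"hand": 1},{"translation": [0,0,0],"rot": [0,0,4],"hand": 1},{"translation": [0,0,0],"rot": [0,0,4],"hand": 1}]'

```text
t: 10.95
eef_pos: [0.5895, -0.1947, 0.1409]
ee_rot: [-3.14, 0.003, -3.037]
force: [-2.4, 1.4, 13.6]
width: 0.0396
gripper_force: 45.0
```

```bash
python3 -c "
from h import *
plan((.589,-.194,.141),-168)
print(arm.get_state()['moment'])"
```

```text
t 10.95 pos [ 0.5895 -0.1947  0.1409] rot [-1.7989e+02  1.6000e-01 -1.7399e+02] F [-2.4  1.4 13.6] w 0.0396
move cm [ 0.04  0.07 -0.01] deg [-0.12  0.15 -5.99]
[0.41147845 0.89893466 0.41679292]
```

Request:
move_arm --rows '[{"translation": [0,0,0],"rot": [0,0,-2],"hand": 1},{"translation": [0,0,0],"rot": [0,0,-4],"hand": 1},{"translation": [0,0,0],"rot": [0,0,-4],"hand": 1},{"translation": [0,0,-0.15],"rot": [0,0,-4],"hand": 1},{"translation": [0,0,-0.3],"rot": [0,0,-4],"hand": 1},{"translation": [0,0,-0.45],"rot": [0,0,-4],"hand": 1},{"translation": [0,0,-0.45],"rot": [0,0,-4],"hand": 1},{"translation": [0,0,-0.45],"rot": [0,0,-4],"hand": 1}]'

```text
t: 11.62
eef_pos: [0.5897, -0.1947, 0.1449]
ee_rot: [-3.14, 0.003, -2.966]
force: [0.1, -1.4, 8.2]
width: 0.0391
gripper_force: 45.0
```

```bash
python3 -c "
from h import *
plan((.589,-.194,.147),-169)
print(arm.get_state()['moment'])"
```

```text
t 11.62 pos [ 0.5897 -0.1947  0.1449] rot [-179.88    0.18 -169.96] F [ 0.1 -1.4  8.2] w 0.0391
move cm [ 0.06  0.08 -0.21] deg [-0.12  0.18 -0.96]
[-0.06969488 -0.01694665  0.06481718]
```

Request:
move_arm --rows '[{"translation": [0,0,-0.06],"rot": [0,0,0],"hand": 1},{"translation": [0,0,-0.12],"rot": [0,0,0],"hand": 1},{"translation": [0,0,-0.12],"rot": [0,0,0],"hand": 1},{"translation": [0,0,-0.12],"rot": [0,0,0],"hand": 1}]'

```text
t: 11.95
eef_pos: [0.5897, -0.1947, 0.1459]
ee_rot: [-3.14, 0.003, -2.967]
force: [0.0, -0.9, 7.5]
width: 0.0393
gripper_force: 45.0
```

```bash
python3 -c "
from h import *
plan((.589,-.194,.147),-169)
print(arm.get_state()['moment'])"
```

```text
t 11.95 pos [ 0.5897 -0.1947  0.1459] rot [-1.7989e+02  1.7000e-01 -1.6997e+02] F [ 0.  -0.9  7.5] w 0.0393
move cm [ 0.05  0.08 -0.11] deg [-0.11  0.17 -0.97]
[-0.18395629 -0.15770012  0.06111377]
```

Request:
move_arm --rows '[{"translation": [0,0,-0.05],"rot": [0,0,0],"hand": 1},{"translation": [0,0,-0.1],"rot": [0,0,0],"hand": 1},{"translation": [0,0,-0.1],"rot": [0,0,0],"hand": 1},{"translation": [0,0,-0.1],"rot": [0,0,0],"hand": 1}]'

```text
t: 12.28
eef_pos: [0.5897, -0.1947, 0.1468]
ee_rot: [-3.14, 0.003, -2.967]
force: [1.1, 0.4, 6.5]
width: 0.0391
gripper_force: 45.0
```

```bash
python3 -c "
from h import *
plan((.589,-.194,.147),-169)
print(arm.get_state()['moment'])"
```

```text
t 12.28 pos [ 0.5897 -0.1947  0.1468] rot [-1.7989e+02  1.7000e-01 -1.6997e+02] F [1.1 0.4 6.5] w 0.0391
move cm [ 0.05  0.08 -0.02] deg [-0.11  0.17 -0.97]
[-0.27890585 -0.24411742 -0.00073008]
```

Request:
move_arm --rows '[{"translation": [0,0,-0.04],"rot": [0,0,0],"hand": 1},{"translation": [0,0,-0.08],"rot": [0,0,0],"hand": 1},{"translation": [0,0,-0.08],"rot": [0,0,0],"hand": 1},{"translation": [0,0,-0.08],"rot": [0,0,0],"hand": 1}]'

```text
t: 12.62
eef_pos: [0.5896, -0.1947, 0.1473]
ee_rot: [-3.14, 0.003, -2.967]
force: [1.3, -1.5, 6.6]
width: 0.0394
gripper_force: 45.0
```

```bash
python3 -c "
from h import *
plan((.589,-.194,.147),-169)
print(arm.get_state()['moment'])"
```

```text
t 12.62 pos [ 0.5896 -0.1947  0.1473] rot [-1.7990e+02  1.6000e-01 -1.6998e+02] F [ 1.3 -1.5  6.6] w 0.0394
move cm [0.05 0.08 0.03] deg [-0.1   0.15 -0.98]
[-0.69576704 -0.70471971  0.0704814 ]
```

Request:
move_arm --rows '[{"translation": [0,0,-0.05],"rot": [0,0,0],"hand": 1},{"translation": [0,0,-0.1],"rot": [0,0,0],"hand": 1},{"translation": [0,0,-0.1],"rot": [0,0,0],"hand": 1},{"translation": [0,0,-0.1],"rot": [0,0,0],"hand": 1}]'

```text
t: 12.95
eef_pos: [0.5895, -0.1947, 0.1474]
ee_rot: [-3.14, 0.002, -2.967]
force: [4.6, -3.7, 0.6]
width: 0.0396
gripper_force: 45.0
```

```bash
python3 -c "
from h import *
plan((.589,-.194,.147),-169)
print(arm.get_state()['moment'])"
```

```text
t 12.95 pos [ 0.5895 -0.1947  0.1474] rot [-1.7992e+02  1.2000e-01 -1.6999e+02] F [ 4.6 -3.7  0.6] w 0.0396
move cm [0.04 0.07 0.04] deg [-0.08  0.12 -0.99]
[-1.47999097 -1.73331128  0.04856775]
```

Request:
move_arm --rows '[{"translation": [-0.04,-0.05,0.03],"rot": [0,0,0],"hand": 1},{"translation": [-0.04,-0.05,0.03],"rot": [0,0,0],"hand": 1},{"translation": [-0.04,-0.05,0.03],"rot": [0,0,0],"hand": 1},{"translation": [-0.04,-0.05,0.03],"rot": [0,0,0],"hand": 1}]'

```text
t: 13.28
eef_pos: [0.5896, -0.1947, 0.1473]
ee_rot: [-3.141, 0.002, -2.967]
force: [3.6, -1.6, 5.0]
width: 0.0397
gripper_force: 45.0
```

```bash
python3 -c "
from h import *
plan((.589,-.194,.147),-169)
print(arm.get_state()['moment'])
im,d=arm.grab_frame('scene')
cv2.imwrite('pics/s3.png',cv2.resize(im[180:280,325:458,::-1],(800,600),interpolation=cv2.INTER_CUBIC))"
```

```text
t 13.28 pos [ 0.5896 -0.1947  0.1473] rot [-1.7995e+02  9.0000e-02 -1.7000e+02] F [ 3.6 -1.6  5. ] w 0.0397
move cm [0.05 0.08 0.03] deg [-0.05  0.09 -1.  ]
[-0.93908893 -1.48972858  0.00250543]
```

View pics/s3.png

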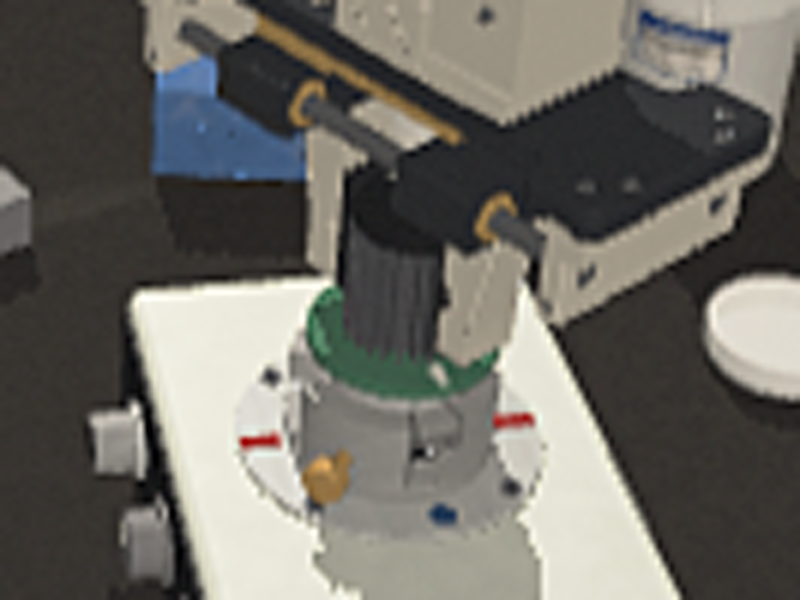

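The flange tick at (440,373) stands right above the blue dot at (443,515), and the pin shows at (425,452) in the channel window, so the module is turned home. Last, I'll trim away the leftover side load and downward push.

Request:
move_arm --rows '[{"translation": [-0.04,-0.02,-0.03],"rot": [0,0,0],"hand": 1},{"translation": [-0.04,-0.02,-0.03],"rot": [0,0,0],"hand": 1},{"translation": [-0.04,-0.02,-0.03],"rot": [0,0,0],"hand": 1},{"translation": [-0.04,-0.02,-0.03],"rot": [0,0,0],"hand": 1},{"translation": [-0.04,-0.02,-0.03],"rot": [0,0,0],"hand": 1},{"translation": [-0.04,-0.02,-0.03],"rot": [0,0,0],"hand": 1}]'

```text
t: 13.83
eef_pos: [0.5896, -0.1947, 0.1473]
ee_rot: [-3.141, 0.001, -2.967]
force: [4.0, -2.8, 5.6]
width: 0.0393
gripper_force: 45.0
```

```bash
python3 -c "
from h import *
plan((.589,-.194,.147),-169)
print(arm.get_state()['moment'])
arm.grab_frame('scene')
for l in ('green_module','green_pins','socket','orange_module','red_meter','parts_box'):
    for r in arm.pinpoint(l,'scene')[:1]: print(l,round(r['p'],2),np.round(w('scene',r['point']),4))
"
```

```text
t 13.83 pos [ 0.5896 -0.1947  0.1473] rot [-1.7998e+02  4.0000e-02 -1.7000e+02] F [ 4.  -2.8  5.6] w 0.0393
move cm [0.04 0.08 0.03] deg [-0.02  0.04 -1.  ]
[-1.20080241 -1.87561029  0.06828581]
green_module 0.92 [ 0.5918 -0.1925  0.0838]
green_pins 0.66 [ 0.5838 -0.1929  0.0962]
socket 0.69 [ 0.5896 -0.1961  0.1099]
orange_module 0.94 [0.5316 0.0911 0.0093]
red_meter 0.74 [ 0.3349 -0.2503  0.0006]
parts_box 0.89 [0.7084 0.0939 0.0025]
```

Request:
move_arm --rows '[{"translation": [0,0,-0.06],"rot": [0,0,0],"hand": 1},{"translation": [0,0,-0.06],"rot": [0,0,0],"hand": 1},{"translation": [0,0,-0.06],"rot": [0,0,0],"hand": 1},{"translation": [0,0,-0.06],"rot": [0,0,0],"hand": 1}]'

```text
t: 14.52
eef_pos: [0.5895, -0.1947, 0.1474]
ee_rot: [-3.141, 0.0, -2.967]
force: [5.2, -3.8, 1.9]
width: 0.039
gripper_force: 45.0
```

```bash
python3 -c "
from h import *
plan((.589,-.194,.147),-169)
print(arm.get_state()['moment'])
"
```

```text
t 14.52 pos [ 0.5895 -0.1947  0.1474] rot [-1.7999e+02  3.0000e-02 -1.7001e+02] F [ 5.2 -3.8  1.9] w 0.039
move cm [0.04 0.08 0.04] deg [-0.01  0.02 -1.01]
[-1.51326527 -2.29259011 -0.00268896]
```

```bash
python3 -c "
from station import arm
print(arm.job_done())"
```

```text
the job is handed in; nothing more can be done
None
```

The green module is locked in the socket, upright and still held by its grip, and the job was handed in at about 14.5 s. The orange module, red meter and blue box were not touched; no verdict was returned.

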